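# Draw the citrus reamer from its stand and hold it level over the ramekin

## Robot

A 7-joint arm with a two-finger parallel gripper is mounted at the origin on the work surface. World frame = base frame: x ahead of the robot, y to its left, z up, the work surface at z = 0. Lengths are in m, angles in rad, forces in N, time in s.
With the tool pointing down it reaches from about 0.425 to 0.875 m from the base axis. Payload 4.7 kg.
Tool frame: the origin (TCP) lies on the centre line of the jaws, within the pads' length; the fingertips stand 11 mm ahead of it and the grasp point (between the pads) lies 8 mm behind it; z points along the fingers, y is the line along which they close (so a half turn about z gives the same grasp; the last joint's range is limited). The gripper opens to 85 mm and grips with 20 to 120 N. Pads are 22 mm wide; open, the fingers measure 114 mm over their backs; the gripper's body (76 mm by 85 mm) begins 54 mm behind the grasp point. The pads swing forward as they close: fully open they stand 13 mm farther back than shut.
Start: joints at [1.347, 0.321, -0.07, 1.45, 0.023, 1.371, -0.057], TCP at [0.153, -0.632, 0.242] pointing down, gripper open.
Joint ranges: [-2.86, 2.86], [-0.3, 2.09], [-1.38, 1.24], [0.06, 2.45], [-1.56, 4.7], [0.09, 2.05], [-2.69, 2.69]. Speed limits (rad/s): [2.57, 2.57, 3.14, 3.14, 3.14, 3.14, 3.14].

## Interface

Orientations are given as a unit quaternion [x, y, z, w].
In Python, from plant import * gives the robot as it stands. The module is installed in compiled form; this text tells all that it offers.
- The arm moves only by the shell command python3 -m handwheel 'ROWS' [FORCE]. ROWS is text: rows parted by semicolons, each of 7 numbers parted by spaces: the turn, a rotation vector about the tool's x, y, z in degrees, then the shift along the tool's x, y, z in mm, then the opening, from 0 (shut) to 1 (fully open). A call has 1 to 8 rows; each row shifts and turns the commanded pose from where the row before left it, along the tool's axes as they then stand; what a row does not reach is not made up. A row lasts 1/12 s, in which the tool goes at most 41.7 mm and 7.16 degrees, less where a joint would pass 70% of its speed; a pose out of reach is approached as far as the arm can. A call with a gripper value outside its range is refused whole. The fingers move at their own pace and stop on an object; FORCE is the grip in N (left out, the last holds). Time passes only in rows, so rows that do not move let the fingers close. It gives the time, the measured TCP pose, the force, the opening and the grip force at its end, in the units of the state.
- get_state(): the state, without advancing time (a new reading comes with each control period).
- grab_frame(name): name is "scene" or "side" or "wrist"; returns the picture (480x640x3 uint8, blue, green, red); there is no depth.
- get_calibration(name): a dict with "fx", "fy", "cx", "cy" (pixels), "R" (3x3) and "t" (3): a world point X has camera coordinates R X + t. Camera axes: x right, y down, z forward; pixel columns grow to the right and rows downward; lengths in m; the calibration is good to about 2 mm. The wrist camera is an equidistant fisheye: a pixel r from the principal point sees the ray r / f radians off the axis. A picture is of the moment at which its call begins: read the wrist's pose just before it. get_calibration takes no time and is no camera call; for the wrist camera it gives the pose at the moment of the call.
- job_done(): hands the job in; it is judged then, once.
Trained networks look in the newest picture that a camera, given by its name, has taken for a name from the list of things; names that differ only in an ending like _2 or _b are one class to them, and where a whole thing is asked for, a point or a joint stands for the part that bears it (a point fixed in the world has none). Each returns a list of dicts, best first, with "score" (0 to 1); they miss things now and then, are a little off and sometimes report something else, mostly with a low value. They report only what shows in the picture. A call takes as long as a camera call. They do not tell look-alikes from the thing itself.
- spot_in(camera, name): "box" ([centre column, centre row, width, height] in pixels, round what is visible of it).
- place_of(camera, name): "centre" ([column, row] in pixels: a listed point, or the origin of a listed thing).
The state is a dict: "time": time; "q": joint angles; "dq": joint speeds; "tau": joint torques, N m; "ee_pos": TCP position; "tcp_rot": TCP orientation; "ft_force": force on the tool from outside, world axes, zero at the start; "torque": the same for the moment, N m; "gripper_width": finger opening in m; "gripper_force": force on a finger pad.
Only numpy, scipy, OpenCV 4.12 (cv2) and the standard library are available. Lean on these libraries where they do the work, as an engineer would, in place of code of your own. Each camera call takes 0.05 s, during which the arm holds its last target. There are 200 camera calls.

## Task

Pull the wooden citrus reamer (the one with the ridged cone-shaped head) up out of the utensil stand, turn it level, and hold it raised at least 15 cm above the counter with the middle of its ridged head over the mouth of the coral ramekin, ready for the pips to be brushed off. Finish still holding it there in the gripper, still and touching nothing else; do not put it down. Leave the other two utensils in the stand and do not shove the ramekin, pie dish or scale.

Things in the scene. Friction and masses are not known exactly. Their poses are not given: they have to be found in the camera images.
- reamer: Wooden citrus reamer, 80 g, hangs head down in one of the stand's 3 holes (varies), its collar on the plate. Origin: centre of the underside of its 60 mm round collar, 6 mm thick; +z along its axis to the handle's end (up at the start). On -z: ridged cone head, 43 mm wide at the collar, tip at z = -58 mm. On +z: straight round handle, 28 mm diameter from z = 28 to 82, end at 95 mm.
- reamer_head (a point): Middle of the reamer's ridged head, on its axis, 28 mm from the origin on -z (83 mm from reamer_grip).
- reamer_grip (a point): Middle of the straight part of the reamer's handle, on its axis, 55 mm from the origin on +z; a good place to grip (28 mm wide, any direction around it).
- stand: Fixed stainless utensil stand: tray 104 x 276 mm and, on four posts, a 6 mm plate 100 x 270 mm, top 78 mm above the counter, with three 50 mm holes at y = -90, 0 and +90 mm along its own y axis (the row). Origin: centre of its underside on the counter, z up. The reamer must rise 58 mm for its tip to clear the plate.
- ramekin: Coral ceramic ramekin, open round cup, 92 mm outer and 84 mm inner diameter at the rim, 50 mm high, loose, 250 g, standing on the counter. Origin: centre of its underside.
- muddler: Another light wooden utensil hanging in the stand by a like collar: plain cylindrical head of 36 mm diameter, straight slim handle of 20 mm diameter ending 77 mm above the collar's underside. To be left alone. Origin as the reamer's.
- dipper: Third light wooden utensil hanging in the stand: grooved honey-dipper head of 34 mm diameter, thin 12 mm handle with a 24 mm ball whose top is 84 mm above the collar's underside. To be left alone. Origin as the reamer's.
- pie_dish: Clear glass pie dish, 236 mm diameter, 38 mm high, on the robot's right. Origin: centre of its underside.
- scale: Gray plastic kitchen scale with a blank dial, 190 x 150 mm, 68 mm high, on the robot's left. Origin: centre of its underside.
Things that resemble listed ones, but are neither listed nor needed, are in the scene too. What is meant by the ramekin is not purple or turquoise, and is the smaller of those in its own colour.

How it is judged:
By the outcome, as a careful person would: the job done as asked, in the order asked, and still so for the second after the job is handed in, while the arm keeps its last pose, push and grip.
It also fails if it takes over 42 s, if anything falls off the work surface, if the arm or the gripper's body presses on something with over 40 N, if the wrist force passes 120 N, or if a joint passes its speed limit or range.

## Working session

There is one attempt and no reset: what is moved stays moved. The work goes in short steps, Python scripts to look and compute and a shell command to move; the robot and the scene stay as the last step left them, time stands still between calls to the robot, and variables do not carry over. Pictures are saved under pics/ and viewed, at most 10 in all, crops included, and the job is handed in when it is done.

```bash
mkdir -p pics
python3 - <<'E'
from plant import *
import cv2,numpy as np
s=get_state();print(s['time'],s['q'],s['ee_pos'],s['tcp_rot'],s['gripper_width'])
for c in ["scene","side"]:
    f=grab_frame(c);cv2.imwrite(f"pics/{c}0.png",f)
    k=get_calibration(c);print(c,k)
    for n in ["reamer","reamer_grip","stand","ramekin","muddler","dipper","pie_dish","scale"]:
        print(n,[(np.round(d['centre']),round(d['score'],2)) for d in place_of(c,n)][:5])
E
```

```text
0.0 [ 1.34705472  0.32182803 -0.07004957  1.45165766  0.02262584  1.37077007
 -0.0569118 ] [ 0.15295023 -0.63123526  0.24122863] [ 9.92937396e-01  1.18635777e-01 -1.76805337e-04 -9.21710605e-04] 0.08520938518770595
scene {'fx': 494.38111295068575, 'fy': 494.38111295068575, 'cx': 313.8228063440506, 'cy': 240.26798975041123, 'R': array([[ 0.61730738,  0.78646384,  0.02015516],
       [ 0.56382611, -0.42439826, -0.70850987],
       [-0.54866358,  0.44873237, -0.70541302]]), 't': array([-0.35551978, -0.25623147,  1.85244754])}
reamer []
reamer_grip [(array([304., 240.]), 0.9)]
stand [(array([282., 291.]), 0.56)]
ramekin [(array([360., 240.]), 0.95), (array([319., 222.]), 0.91), (array([384., 214.]), 0.87), (array([418., 248.]), 0.81)]
muddler [(array([258., 286.]), 0.56)]
dipper []
pie_dish [(array([132., 323.]), 0.93)]
scale [(array([430., 185.]), 0.78)]
side {'fx': 575.190496522743, 'fy': 575.190496522743, 'cx': 316.1800756704824, 'cy': 242.98758640073228, 'R': array([[ 0.87269047, -0.48773551,  0.02292196],
       [-0.31027514, -0.59019049, -0.74525467],
       [ 0.37701548,  0.64326453, -0.66638582]]), 't': array([-0.48423976,  0.26610031,  1.79762661])}
reamer [(array([330., 262.]), 0.87)]
reamer_grip [(array([330., 244.]), 0.67)]
stand [(array([345., 291.]), 0.8)]
ramekin [(array([269., 263.]), 0.89), (array([277., 221.]), 0.89), (array([301., 238.]), 0.81), (array([310., 206.]), 0.74)]
muddler [(array([370., 289.]), 0.65)]
dipper [(array([348., 276.]), 0.84)]
pie_dish [(array([379., 404.]), 0.86)]
scale [(array([235., 184.]), 0.88), (array([328., 268.]), 0.28)]
```

View pics/scene0.png

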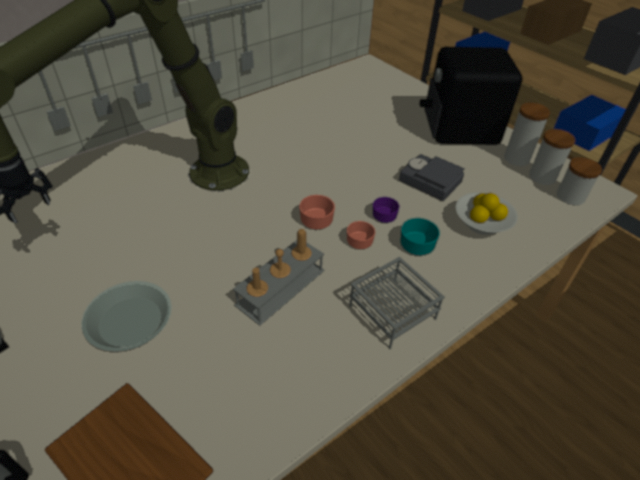

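View pics/side0.png

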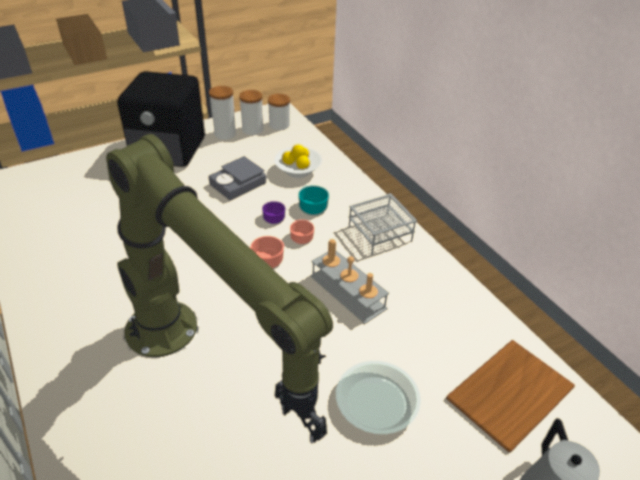

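The scene view shows three utensils in the stand. The reamer, with the thickest handle, is at the far hole (scene 302,242; side 331,250). The small coral ramekin is at scene (360,238) and side (302,234). The bigger coral one is at scene (318,212), so it is not the target. Next I triangulate these.

```bash
cat > h.py <<'E'
from plant import *
import cv2,numpy as np
from scipy.spatial.transform import Rotation as R
def P(c):
    k=get_calibration(c);K=np.array([[k['fx'],0,k['cx']],[0,k['fy'],k['cy']],[0,0,1]])
    return K@np.c_[k['R'],k['t']]
def tri(a,b):
    X=cv2.triangulatePoints(P("scene"),P("side"),np.array(a,float).reshape(2,1),np.array(b,float).reshape(2,1)).ravel();return X[:3]/X[3]
def onz(c,p,z):
    k=get_calibration(c);d=np.array([(p[0]-k['cx'])/k['fx'],(p[1]-k['cy'])/k['fy'],1]);o=-k['R'].T@k['t'];d=k['R'].T@d
    return o+d*(z-o[2])/d[2]
E
python3 - <<'E'
from h import *
np.set_printoptions(precision=4,suppress=True)
for c in ["scene","side"]:
    grab_frame(c)
    for n in ["reamer","reamer_grip","reamer_head","muddler","dipper","stand","ramekin","pie_dish","scale"]:
        z={"reamer":.078,"reamer_grip":.133,"reamer_head":.05,"muddler":.078,"dipper":.078}.get(n,0)
        for d in place_of(c,n)[:4]: print(c,n,round(d['score'],2),d['centre'],onz(c,d['centre'],z))
k=get_calibration("wrist");s=get_state();r=R.from_quat(s['tcp_rot']).as_matrix();print(r)
print(k['R']@r, k['R']@s['ee_pos']+k['t'],k['fx'],k['cx'],k['cy'])
E
```

```text
scene reamer 0.83 [301.7, 249.6] [ 0.5695 -0.0426  0.078 ]
scene reamer 0.48 [281.2, 285.3] [ 0.6448 -0.1708  0.078 ]
scene reamer_grip 0.72 [305.3, 238.4] [ 0.5823 -0.0396  0.133 ]
scene reamer_head 0.86 [300.2, 260.2] [ 0.5803 -0.0563  0.05  ]
scene muddler 0.71 [257.6, 285.3] [ 0.6055 -0.2226  0.078 ]
scene muddler 0.4 [300.0, 240.2] [ 0.5349 -0.0229  0.078 ]
scene dipper 0.57 [279.0, 268.5] [ 0.5903 -0.1396  0.078 ]
scene stand 0.7 [283.7, 287.8] [ 0.6027 -0.1342  0.    ]
scene stand 0.36 [258.1, 285.5] [ 0.5497 -0.1895  0.    ]
scene ramekin 0.92 [419.8, 248.6] [0.7342 0.3086 0.    ]
scene ramekin 0.85 [316.8, 217.3] [0.4184 0.1365 0.    ]
scene ramekin 0.84 [383.1, 214.7] [0.5449 0.3273 0.    ]
scene ramekin 0.58 [361.3, 242.5] [0.6002 0.1766 0.    ]
scene pie_dish 0.71 [305.6, 238.4] [0.4767 0.0438 0.    ]
scene pie_dish 0.7 [282.1, 289.3] [ 0.6045 -0.1413  0.    ]
scene pie_dish 0.69 [133.7, 318.7] [ 0.4415 -0.5302  0.    ]
scene scale 0.78 [431.0, 182.5] [0.5221 0.5945 0.    ]
side reamer 0.7 [332.6, 262.9] [ 0.5794 -0.065   0.078 ]
side reamer 0.52 [350.6, 274.3] [ 0.6043 -
[... 258 characters left out ...]
78 ]
side dipper 0.64 [350.4, 274.7] [ 0.6027 -0.1404  0.078 ]
side stand 0.96 [347.2, 290.7] [ 0.5986 -0.1359  0.    ]
side ramekin 0.94 [273.0, 219.4] [0.5431 0.3187 0.    ]
side ramekin 0.81 [303.4, 236.0] [0.6006 0.1792 0.    ]
side ramekin 0.66 [308.6, 208.5] [0.6965 0.3146 0.    ]
side ramekin 0.62 [270.0, 263.9] [0.4259 0.1023 0.    ]
side pie_dish 0.67 [381.7, 403.4] [ 0.4569 -0.5523  0.    ]
side scale 0.87 [237.9, 183.0] [0.5185 0.5985 0.    ]
[[ 0.9719  0.2356 -0.    ]
 [ 0.2356 -0.9719 -0.    ]
 [-0.     -0.     -1.    ]]
[[-0.0007  1.      0.0002]
 [-0.9526 -0.0007 -0.3044]
 [-0.3044 -0.0004  0.9526]] [0.0003 0.0349 0.1483] 371.64829954431775 323.3844419919302 242.50959436756025
```

Reamer origin is about (0.578, -0.05, 0.078) and the small coral ramekin about (0.600, 0.178). The plan is to grip with the tool tilted 45° outward, lift, then roll 180° about the tool axis, which brings the handle level. First I travel and tilt.

```bash
python3 -m handwheel '0 0 0 26 -27 -3 1;0 0 0 26 -27 -3 1;0 0 0 26 -27 -3 1;0 0 0 26 -27 -3 1;0 0 0 26 -27 -3 1;0 0 0 26 -27 -3 1;0 0 0 26 -27 -3 1;0 0 0 26 -27 -3 1' 80 && python3 -m handwheel '0 0 0 26 -27 -3 1;0 0 0 26 -27 -3 1;0 0 0 26 -27 -3 1;0 0 0 26 -27 -3 1;0 0 0 26 -27 -3 1;0 0 0 26 -27 -3 1;0 0 0 26 -27 -3 1;0 0 0 26 -27 -3 1' && python3 -m handwheel '0 0 0 20 -20 0 1;0 6 0 0 0 0 1;0 6 0 0 0 0 1;0 6 0 0 0 0 1;0 6 0 0 0 0 1;0 6 0 0 0 0 1;0 6 0 0 0 0 1;0 6 0 0 0 0 1' && python3 -m handwheel '0 3 0 0 0 0 1;0 0 0 0 0 0 1;0 0 0 0 0 0 1'
python3 - <<'E'
from h import *
np.set_printoptions(precision=4,suppress=True)
s=get_state();print(s['time'],s['q'],s['ee_pos']);print(R.from_quat(s['tcp_rot']).as_matrix())
k=get_calibration("wrist");f=grab_frame("wrist");cv2.imwrite("pics/w1.png",f)
for n,z in [("reamer",.078),("reamer_grip",.133),("ramekin",0),("dipper",.078)]:
    for d in place_of("wrist",n)[:3]:
        u=(np.array(d['centre'])-[k['cx'],k['cy']])/k['fx'];r=np.hypot(*u);v=np.r_[u/r*np.sin(r),np.cos(r)];v=k['R'].T@v;o=-k['R'].T@k['t']
        print(n,round(d['score'],2),d['centre'],o+v*(z-o[2])/v[2])
E
```

```text
time: 2.57
ee_pos: [0.305, -0.3711, 0.2667]
tcp_rot: [0.993, 0.119, 0.0, 0.0]
ft_force: [2.2, -0.2, -0.7]
gripper_width: 0.0851
gripper_force: 0.0
time: 3.23
ee_pos: [0.4562, -0.1121, 0.2909]
tcp_rot: [0.993, 0.119, 0.0, 0.001]
ft_force: [0.8, -1.0, 0.0]
gripper_width: 0.0854
gripper_force: 0.0
time: 3.9
ee_pos: [0.5124, -0.0982, 0.2827]
tcp_rot: [0.945, 0.126, 0.298, -0.052]
ft_force: [-0.1, 3.9, -0.4]
gripper_width: 0.0858
gripper_force: 0.0
time: 4.15
ee_pos: [0.5142, -0.1109, 0.2787]
tcp_rot: [0.94, 0.116, 0.316, -0.051]
ft_force: [-0.3, -0.2, 0.5]
gripper_width: 0.0854
gripper_force: 0.0
4.15 [ 0.6123 -0.301  -0.1541  2.1462 -0.6231  0.8751 -0.5661] [ 0.5142 -0.1109  0.2787]
[[ 0.7731  0.2501  0.5829]
 [ 0.186  -0.968   0.1687]
 [ 0.6065 -0.022  -0.7948]]
reamer 0.84 [287.2, 272.5] [ 0.5786 -0.0528  0.078 ]
reamer_grip 0.65 [278.1, 254.2] [ 0.5795 -0.051   0.133 ]
ramekin 0.96 [108.9, 148.3] [ 0.7167  0.3057 -0.    ]
ramekin 0.8 [137.3, 238.1] [ 0.5888  0.1773 -0.    ]
ramekin 0.78 [127.9, 366.2] [0.4242 0.127  0.    ]
dipper 0.82 [379.1, 278.4] [ 0.5947 -0.1417  0.078 ]
```

View pics/w1.png

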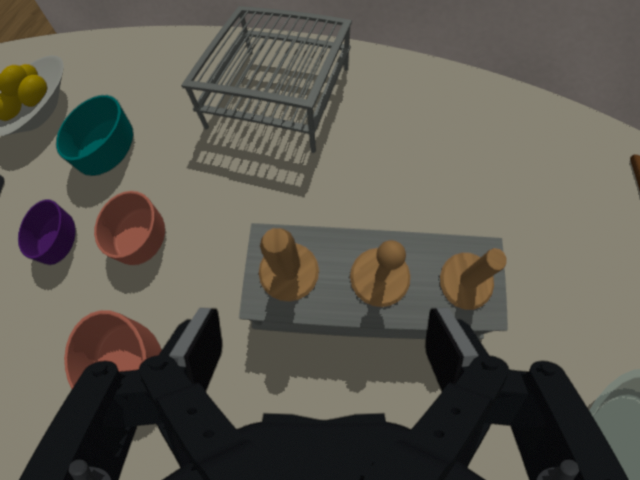

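The wrist view shows the reamer at about (285,262), dipper (385,270), muddler (475,275) and the small coral ramekin at (130,230), which matches the triangulation. Joint 2 hit its limit while tilting, so I compute the correction, moving outward first.

```bash
cat >> h.py <<'E'
np.set_printoptions(precision=4,suppress=True)
def rot(phi,tilt,roll=0):
    "tool pointing tilt deg outward of down at azimuth phi deg, tool x towards phi; then roll about tool z"
    p=np.radians(phi);x=np.array([np.cos(p),np.sin(p),0]);z=np.array([0,0,-1.]);M=np.c_[x,np.cross(z,x),z]
    return R.from_matrix(M)*R.from_euler('y',tilt,degrees=True)*R.from_euler('z',roll,degrees=True)
def go(pos,Rt):
    "shift in the present tool axes (mm), then turn (deg); also shift in the target axes, for turn first"
    s=get_state();r=R.from_quat(s['tcp_rot']);d=np.array(pos)-s['ee_pos']
    print('t',s['time'],'q',s['q'],'pos',s['ee_pos'],'shift first',r.inv().apply(d)*1e3,'turn',np.degrees((r.inv()*Rt).as_rotvec()),'shift after turn',Rt.inv().apply(d)*1e3,'F',s['ft_force'],'w',s['gripper_width'],s['gripper_force'])
gp=np.array([.579,-.051,.133])
E
python3 - <<'E'
from h import *
Rt=rot(14,45);z=Rt.apply([0,0,1]);go(gp-.06*z,Rt);go(gp+.008*z,Rt)
E
```

```text
t 4.4 q [ 0.6152 -0.301  -0.1554  2.1443 -0.6243  0.8746 -0.5644] pos [ 0.515  -0.112   0.2801] shift first [-36.5888 -41.3013 104.8757] turn [-1.1517  7.5278 -0.4183] shift after turn [-49.6482 -43.6622  98.347 ] F [0.0489 0.6999 0.8526] w 0.08520484785608101 0.0
t 4.4 q [ 0.6152 -0.301  -0.1554  2.1443 -0.6243  0.8746 -0.5644] pos [ 0.515  -0.112   0.2801] shift first [-27.676  -39.9711 172.276 ] turn [-1.1517  7.5278 -0.4183] shift after turn [-49.6482 -43.6622 166.347 ] F [0.0489 0.6999 0.8526] w 0.08520484785608101 0.0
```

```bash
python3 -m handwheel '0 0 0 -9 -10 26 1;0 0 0 -9 -10 26 1;0 0 0 -9 -10 26 1;0 0 0 -9 -11 26 1;-0.6 3.8 -0.2 0 0 0 1;-0.6 3.8 -0.2 0 0 0 1;0 0 0 0 0 0 1;0 0 0 0 0 0 1'
python3 - <<'E'
from h import *
Rt=rot(14,45);z=Rt.apply([0,0,1]);go(gp-.06*z,Rt);go(gp+.008*z,Rt)
for n,zz in [("reamer",.078),("reamer_grip",.133)]:
    k=get_calibration("wrist");f=grab_frame("wrist");cv2.imwrite("pics/w2.png",f)
    for d in place_of("wrist",n)[:1]:
        u=(np.array(d['centre'])-[k['cx'],k['cy']])/k['fx'];r=np.hypot(*u);v=np.r_[u/r*np.sin(r),np.cos(r)];v=k['R'].T@v;o=-k['R'].T@k['t']
        print(n,round(d['score'],2),d['centre'],o+v*(zz-o[2])/v[2])
E
```

```text
time: 5.07
ee_pos: [0.537, -0.0607, 0.1753]
tcp_rot: [0.917, 0.112, 0.379, -0.048]
ft_force: [0.1, -1.1, 0.1]
gripper_width: 0.0855
gripper_force: 0.0
t 5.0667 q [ 0.4631 -0.2279 -0.1457  2.3811 -1.0142  0.4941 -0.2181] pos [ 0.537  -0.0607  0.1753] shift first [0.5484 0.7457 0.3595] turn [-0.0781  0.0484 -0.1219] shift after turn [0.5465 0.7463 0.361 ] F [ 0.0962 -1.0923  0.0987] w 0.08545598570716033 0.0
t 5.0667 q [ 0.4631 -0.2279 -0.1457  2.3811 -1.0142  0.4941 -0.2181] pos [ 0.537  -0.0607  0.1753] shift first [ 0.6059  0.8383 68.3594] turn [-0.0781  0.0484 -0.1219] shift after turn [ 0.5465  0.7463 68.361 ] F [ 0.0962 -1.0923  0.0987] w 0.08545598570716033 0.0
reamer 0.83 [331.0, 298.6] [ 0.5817 -0.0546  0.078 ]
reamer_grip 0.73 [328.6, 272.1] [ 0.5806 -0.0533  0.133 ]
```

View pics/w2.png

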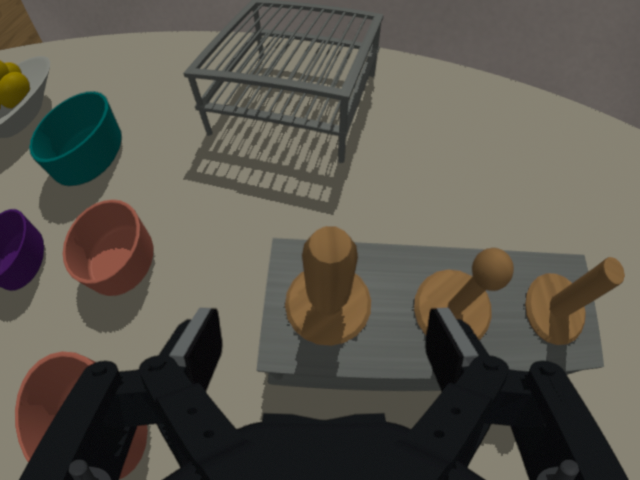

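The wrist view shows the reamer handle centred between the pads (column 329 against 323), with the dipper ball at (493,268) outside the right finger. I advance, close and check.

```bash
python3 -m handwheel '0 0 0 1 2 17 1;0 0 0 0 1 17 1;0 0 0 0 0 17 1;0 0 0 0 0 17 1;0 0 0 0 0 0 1;0 0 0 0 0 0 0;0 0 0 0 0 0 0;0 0 0 0 0 0 0' 80 && python3 -m handwheel '0 0 0 0 0 0 0;0 0 0 0 0 0 0;0 0 0 0 0 0 0;0 0 0 0 0 0 0;0 0 0 0 0 0 0;0 0 0 0 0 0 0;0 0 0 0 0 0 0;0 0 0 0 0 0 0'
python3 - <<'E'
from h import *
Rt=rot(14,45);go([.586,-.05,.128],Rt)
E
```

```text
time: 5.93
ee_pos: [0.5858, -0.0521, 0.1294]
tcp_rot: [0.917, 0.113, 0.381, -0.047]
ft_force: [0.3, 0.2, -0.3]
gripper_width: 0.0515
gripper_force: 0.0
time: 6.6
ee_pos: [0.5862, -0.0522, 0.1294]
tcp_rot: [0.917, 0.112, 0.381, -0.047]
ft_force: [-3.3, -1.0, 5.7]
gripper_width: 0.0264
gripper_force: 78.9
t 6.6 q [ 0.3861 -0.0382 -0.1434  2.3365 -1.2588  0.3604  0.0212] pos [ 0.5862 -0.0522  0.1294] shift first [-0.7457 -2.1389  1.1885] turn [ 0.0062 -0.1574 -0.0302] shift after turn [-0.7413 -2.1391  1.1907] F [-3.3257 -0.9928  5.7141] w 0.026401890923719386 78.91720283660106
```

```bash
python3 -m handwheel '0 0 0 7 0 -7 0;0 0 0 14 0 -14 0;0 0 0 14 0 -14 0;0 0 0 14 0 -14 0;0 0 0 14 0 -14 0;0 0 0 14 0 -14 0;0 0 0 0 0 0 0;0 0 0 0 0 0 0' 80
python3 - <<'E'
from h import *
go([.586,-.05,.24],rot(14,45))
for c in ["scene","side"]: cv2.imwrite(f"pics/{c}1.png",grab_frame(c)[130:370,180:500])
E
python3 -c "
import cv2;a=cv2.imread('pics/scene1.png');b=cv2.imread('pics/side1.png');cv2.imwrite('pics/l1.png',cv2.resize(cv2.hconcat([a,b]),(800,300)))"
```

```text
time: 7.27
ee_pos: [0.5856, -0.0517, 0.2377]
tcp_rot: [0.917, 0.113, 0.381, -0.047]
ft_force: [0.2, -0.2, -1.2]
gripper_width: 0.0262
gripper_force: 78.9
t 7.2667 q [ 0.4566 -0.2101 -0.1944  2.2276 -0.8156  0.5411 -0.4833] pos [ 0.5856 -0.0517  0.2377] shift first [ 2.1446 -1.528  -1.0653] turn [-0.0371 -0.1177  0.0555] shift after turn [ 2.1409 -1.5294 -1.0707] F [ 0.1885 -0.2374 -1.23  ] w 0.026241902532349835 78.88690239284188
```

View pics/l1.png

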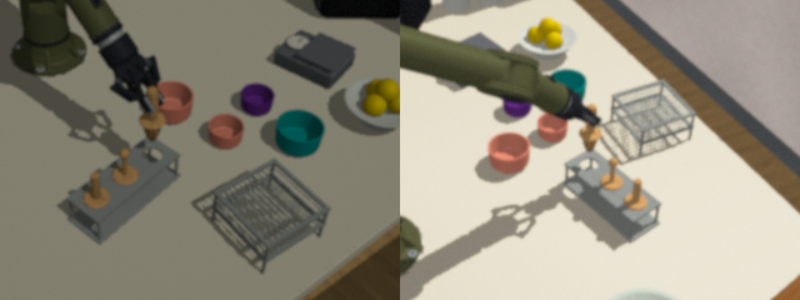

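The picture shows the reamer lifted vertically, clear of the plate, with the other two utensils still in place. Now I roll about the tool axis.

```bash
python3 -m handwheel '0 0 0 7 -10 -7 0;0 0 0 7 -20 -7 0;0 0 7 0 -10 0 0;0 0 7 0 0 0 0;0 0 7 0 0 0 0;0 0 7 0 0 0 0;0 0 7 0 0 0 0;0 0 7 0 0 0 0' 80
python3 - <<'E'
from h import *
for phi in (14,50,60,75):
    Rt=rot(phi,45,180);p=np.radians(phi)
    g=np.array([.599-.083*np.cos(p),.178-.083*np.sin(p),.23]);print(phi);go(g+.008*Rt.apply([0,0,1]),Rt)
E
```

```text
time: 8.03
ee_pos: [0.5748, -0.0125, 0.2544]
tcp_rot: [0.896, -0.226, 0.336, -0.182]
ft_force: [-0.2, -0.3, -1.5]
gripper_width: 0.0259
gripper_force: 78.9
14
t 8.0333 q [ 0.5775 -0.2861 -0.3753  2.2353 -0.8016  0.5705 -1.3319] pos [ 0.5748 -0.0125  0.2544] shift first [-140.4083 -114.0167   16.4071] turn [  0.2281   0.1617 137.5761] shift after turn [ 26.7632 178.9358  15.7855] F [-0.2142 -0.292  -1.4819] w 0.025899690564432372 78.9146182872355
50
t 8.0333 q [ 0.5775 -0.2861 -0.3753  2.2353 -0.8016  0.5705 -1.3319] pos [ 0.5748 -0.0125  0.2544] shift first [-101.9916  -87.4949   26.6863] turn [-10.5635 -27.4608 109.6405] shift after turn [-38.2108 103.8636  80.7595] F [-0.2142 -0.292  -1.4819] w 0.025899690564432372 78.9146182872355
60
t 8.0333 q [ 0.5775 -0.2861 -0.3753  2.2353 -0.8016  0.5705 -1.3319] pos [ 0.5748 -0.0125  0.2544] shift first [-90.4879 -84.1975  32.8953] turn [-13.1776 -34.1465 101.1164] shift after turn [-49.2294  74.2471  91.7781] F [-0.2142 -0.292  -1.4819] w 0.025899690564432372 78.9146182872355
75
t 8.0333 q [ 0.5775 -0.2861 -0.3753  2.2353 -0.8016  0.5705 -1.3319] pos [ 0.5748 -0.0125  0.2544] shift first [-73.8722 -83.0637  44.3098] turn [-16.8007 -43.4081  87.8139] shift after turn [-58.5517  25.8931 101.1004] F [-0.2142 -0.292  -1.4819] w 0.025899690564432372 78.9146182872355
```

Positive roll runs joint 7 toward its lower limit. I'll use the negative roll and finish with azimuth around -30…-40°, so the wrist comes from the +y side.

```bash
python3 -m handwheel '0 0 -7 0 0 0 0;0 0 -7 0 0 0 0;0 0 -7 0 0 0 0;0 0 -7 0 0 0 0;0 0 -7 0 0 0 0;0 0 -7 0 0 0 0;0 0 -7 0 0 0 0;0 0 -7 0 0 0 0' 80 && python3 -m handwheel '0 0 -7 0 0 0 0;0 0 -7 0 0 0 0;0 0 -7 0 0 0 0;0 0 -7 0 0 0 0;0 0 -7 0 0 0 0;0 0 -7 0 0 0 0;0 0 -7 0 0 0 0;0 0 0 0 0 0 0'
python3 - <<'E'
from h import *
for phi in (-20,-35,-50):
    Rt=rot(phi,45,180);p=np.radians(phi)
    g=np.array([.599-.083*np.cos(p),.178-.083*np.sin(p),.23]);print(phi);go(g+.008*Rt.apply([0,0,1]),Rt)
E
```

```text
time: 8.7
ee_pos: [0.5748, -0.0125, 0.2542]
tcp_rot: [0.896, 0.226, 0.382, -0.001]
ft_force: [-0.7, 0.6, -0.7]
gripper_width: 0.0262
gripper_force: 78.9
time: 9.37
ee_pos: [0.5748, -0.0124, 0.2544]
tcp_rot: [0.722, 0.577, 0.348, 0.157]
ft_force: [-0.4, -0.7, 0.0]
gripper_width: 0.0263
gripper_force: 78.9
-20
t 9.3667 q [ 0.2355 -0.2797 -0.0849  2.2447 -0.6342  0.517   0.3732] pos [ 0.5748 -0.0124  0.2544] shift first [ 190.2093 -115.8993   25.7565] turn [ 13.8541 -22.9208 -90.9701] shift after turn [105.8967 187.1789 -63.4473] F [-0.3634 -0.7346  0.003 ] w 0.026322868467899125 78.89449044596404
-35
t 9.3667 q [ 0.2355 -0.2797 -0.0849  2.2447 -0.6342  0.517   0.3732] pos [ 0.5748 -0.0124  0.2544] shift first [ 207.9595 -114.2673   35.2396] turn [ 19.2906 -31.7841 -78.5121] shift after turn [139.1312 169.8267 -96.6818] F [-0.3634 -0.7346  0.003 ] w 0.026322868467899125 78.89449044596404
-50
t 9.3667 q [ 0.2355 -0.2797 -0.0849  2.2447 -0.6342  0.517   0.3732] pos [ 0.5748 -0.0124  0.2544] shift first [ 223.2637 -108.6468   47.1497] turn [ 24.3166 -39.9743 -65.5132] shift after turn [ 168.0576  140.9011 -125.6082] F [-0.3634 -0.7346  0.003 ] w 0.026322868467899125 78.89449044596404
```

```bash
python3 -m handwheel '0 0 0 26 -14 3 0;0 0 0 26 -14 3 0;0 0 0 26 -14 3 0;0 0 0 26 -14 3 0;0 0 0 26 -14 3 0;0 0 0 26 -14 3 0;0 0 0 26 -14 3 0;0 0 0 26 -14 3 0' 80 && python3 -m handwheel '1.5 -2.4 -6 0 0 0 0;1.5 -2.4 -6 0 0 0 0;1.5 -2.4 -6 0 0 0 0;1.5 -2.4 -6 0 0 0 0;1.5 -2.4 -6 0 0 0 0;1.5 -2.4 -6 0 0 0 0;1.5 -2.4 -6 0 0 0 0;0 0 0 0 0 0 0'
python3 - <<'E'
from h import *
for phi in (-35,-50):
    Rt=rot(phi,45,180);p=np.radians(phi)
    g=np.array([.599-.083*np.cos(p),.178-.083*np.sin(p),.23]);print(phi);go(g+.008*Rt.apply([0,0,1]),Rt)
E
```

```text
time: 10.03
ee_pos: [0.5416, 0.2211, 0.2295]
tcp_rot: [0.724, 0.575, 0.347, 0.154]
ft_force: [1.2, -1.1, -0.1]
gripper_width: 0.0264
gripper_force: 78.9
time: 10.7
ee_pos: [0.5425, 0.2218, 0.2302]
tcp_rot: [0.522, 0.797, 0.109, 0.284]
ft_force: [0.7, 0.5, -0.4]
gripper_width: 0.0259
gripper_force: 78.9
-35
t 10.7 q [ 0.2372 -0.0853 -0.8993  2.0292  0.5535  0.8304 -0.5726] pos [0.5425 0.2218 0.2302] shift first [ 4.5193 -7.7772  0.8078] turn [  8.9281 -15.3846 -36.3968] shift after turn [ 8.3445 -3.4532 -0.0817] F [ 0.6859  0.4985 -0.426 ] w 0.02587014112821763 78.93033312633634
-50
t 10.7 q [ 0.2372 -0.0853 -0.8993  2.0292  0.5535  0.8304 -0.5726] pos [0.5425 0.2218 0.2302] shift first [13.8139  9.1447  6.717 ] turn [ 17.482  -19.3458 -24.4193] shift after turn [ 9.4325 15.1402 -1.1696] F [ 0.6859  0.4985 -0.426 ] w 0.02587014112821763 78.93033312633634
```

Joint margins are comfortable. I finish the turn and shift.

```bash
python3 -m handwheel '1.5 -2.6 -6.1 0 0 0 0;1.5 -2.6 -6.1 0 0 0 0;1.5 -2.6 -6.1 0 0 0 0;1.5 -2.6 -6.1 0 0 0 0;1.5 -2.6 -6.1 0 0 0 0;1.4 -2.4 -5.9 0 0 0 0;0 0 0 8 -3 0 0;0 0 0 0 0 0 0' 80
python3 - <<'E'
from h import *
Rt=rot(-35,45,180);p=np.radians(-35)
g=np.array([.599-.083*np.cos(p),.178-.083*np.sin(p),.23]);go(g+.008*Rt.apply([0,0,1]),Rt)
pts={}
for c in ["scene","side"]:
    f=grab_frame(c);cv2.imwrite(f"pics/{c}2.png",f[130:370,180:500])
    for n in ["reamer","reamer_head","reamer_grip"]:
        d=place_of(c,n)
        if d: pts[c,n]=d[0]['centre'];print(c,n,d[0])
    print(c,'ramekins',[np.r_[onz(c,d['centre'],0)[:2],d['score']] for d in place_of(c,"ramekin")])
for n in ["reamer","reamer_head","reamer_grip"]:
    if ("scene",n) in pts and ("side",n) in pts: print(n,tri(pts["scene",n],pts["side",n]))
cv2.imwrite('pics/l2.png',cv2.resize(cv2.hconcat([cv2.imread('pics/scene2.png'),cv2.imread('pics/side2.png')]),(800,300)))
E
```

```text
time: 11.37
ee_pos: [0.5343, 0.2205, 0.2222]
tcp_rot: [0.28, 0.881, -0.115, 0.364]
ft_force: [-0.4, 0.1, -1.8]
gripper_width: 0.0261
gripper_force: 79.0
t 11.3667 q [ 0.0609  0.1948 -1.0105  1.9542  1.0092  1.2832 -0.3979] pos [0.5343 0.2205 0.2222] shift first [-1.5287  2.2857 -1.4523] turn [-0.1262 -0.1695 -0.1938] shift after turn [-1.5408  2.2837 -1.4427] F [-0.4024  0.0677 -1.7955] w 0.02609044542548505 78.97673453204334
scene reamer {'centre': [370.3, 177.8], 'score': 0.86}
scene reamer_head {'centre': [367.8, 190.1], 'score': 0.97}
scene ramekins [array([0.7309, 0.3042, 0.74  ]), array([0.4226, 0.1311, 0.69  ]), array([0.5567, 0.3278, 0.56  ])]
side reamer {'centre': [296.7, 182.6], 'score': 0.7}
side reamer_grip {'centre': [279.5, 186.1], 'score': 0.82}
side ramekins [array([0.5918, 0.1723, 0.94  ]), array([0.55  , 0.3267, 0.89  ]), array([0.6905, 0.3092, 0.81  ]), array([0.4159, 0.1099, 0.61  ])]
reamer [0.582  0.199  0.2389]
```

View pics/l2.png

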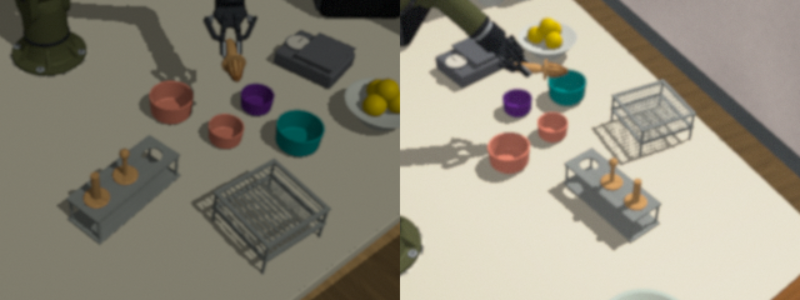

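The picture shows the reamer held close to level with its head toward the ramekin (scene crop ramekin at 225,131), and the other two utensils still in the stand. Next I measure the ramekin rim and the reamer more precisely.

Run:
```python
from h import *
def blob(m,seed):
    n,l,st,ce=cv2.connectedComponentsWithStats(m.astype(np.uint8));k=min((i for i in range(1,n) if st[i,4]>15),key=lambda i:np.hypot(*(ce[i]-seed)));return l==k
def proj(c,X):
    p=P(c)@np.r_[X,1];return p[:2]/p[2]
from scipy.optimize import minimize
imgs={c:cv2.imread(f"pics/{c}0.png") for c in ["scene","side"]}
# ramekin: hull of rim and base circles against mask
def model(c,x,y):
    a=np.linspace(0,6.28,60);pt=[proj(c,[x+r*np.cos(t),y+r*np.sin(t),z]) for r,z in((.046,.05),(.036,0)) for t in a]
    h=cv2.convexHull((np.array(pt)*16).round().astype(np.int32));m=np.zeros((480,640),np.uint8);cv2.fillConvexPoly(m,h,1,shift=4);return m>0
M={}
for c,s in (("scene",(360,236)),("side",(302,233))):
    hsv=cv2.cvtColor(imgs[c],cv2.COLOR_BGR2HSV);h=hsv[...,0];m=((h<8)|(h>172))&(hsv[...,1]>90)&(hsv[...,2]>60);M[c]=blob(m,s);print(c,M[c].sum())
def cost(v): return sum((model(c,*v)^M[c]).sum()/(M[c]|model(c,*v)).sum() for c in M)
b=min(((cost((x,y)),x,y) for x in np.arange(.58,.62,.003) for y in np.arange(.16,.2,.003)));print('ramekin',b)
# predicted reamer in live pictures
s=get_state();r=R.from_quat(s['tcp_rot']);g=s['ee_pos']-.008*r.apply([0,0,1]);d=np.array([np.cos(np.radians(-35)),np.sin(np.radians(-35)),0])
out=[]
for c in ["scene","side"]:
    f=grab_frame(c);ps=[proj(c,g+k*d) for k in (-.04,.055,.083,.113)];print(c,np.array(ps))
    o=np.array(ps[1]).astype(int)-[50,38];cr=cv2.resize(f[o[1]:o[1]+75,o[0]:o[0]+100],None,fx=4,fy=4,interpolation=cv2.INTER_CUBIC)
    for p in ps: cv2.circle(cr,tuple(int(v) for v in (p-o)*4+2),3,(255,0,255),-1)
    out.append(cr)
cv2.imwrite("pics/l3.png",cv2.hconcat(out))
```

```text
scene 555
side 445Traceback (most recent call last):
  File "<stdin>", line 16, in <module>
  File "<stdin>", line 16, in <genexpr>
  File "<stdin>", line 15, in cost
  File "<stdin>", line 15, in <genexpr>
  File "<stdin>", line 10, in model
  File "<stdin>", line 5, in proj
  File "h.py", line 5, in P
    k=get_calibration(c);K=np.array([[k['fx'],0,k['cx']],[0,k['fy'],k['cy']],[0,0,1]])
ValueError: time passes only in moves, steps and waits
```

Too many calibration calls in one script, so I cache them.

Run:
```python
from h import *
PP={c:P(c) for c in ["scene","side"]}
def proj(c,X):
    p=PP[c]@np.r_[X,1];return p[:2]/p[2]
def blob(m,seed):
    n,l,st,ce=cv2.connectedComponentsWithStats(m.astype(np.uint8));k=min((i for i in range(1,n) if st[i,4]>15),key=lambda i:np.hypot(*(ce[i]-seed)));return l==k
imgs={c:cv2.imread(f"pics/{c}0.png") for c in PP}
def model(c,x,y):
    a=np.linspace(0,6.28,40);pt=[proj(c,[x+r*np.cos(t),y+r*np.sin(t),z]) for r,z in((.046,.05),(.036,0)) for t in a]
    h=cv2.convexHull((np.array(pt)*16).round().astype(np.int32));m=np.zeros((480,640),np.uint8);cv2.fillConvexPoly(m,h,1,shift=4);return m>0
M={}
for c,s in (("scene",(360,236)),("side",(302,233))):
    hsv=cv2.cvtColor(imgs[c],cv2.COLOR_BGR2HSV);h=hsv[...,0];M[c]=blob(((h<8)|(h>172))&(hsv[...,1]>90)&(hsv[...,2]>60),s)
def cost(v):
    t=0
    for c in M: m=model(c,*v);t+=(m^M[c]).sum()/(M[c]|m).sum()
    return t
print('ramekin',min(((cost((x,y)),x,y) for x in np.arange(.58,.62,.003) for y in np.arange(.16,.2,.003))))
s=get_state();r=R.from_quat(s['tcp_rot']);g=s['ee_pos']-.008*r.apply([0,0,1]);d=np.array([np.cos(np.radians(-35)),np.sin(np.radians(-35)),0])
out=[]
for c in PP:
    f=grab_frame(c);ps=[proj(c,g+k*d) for k in (-.04,.055,.083,.113)];print(c,np.array(ps))
    o=np.array(ps[1]).astype(int)-[50,38];cr=cv2.resize(f[o[1]:o[1]+75,o[0]:o[0]+100],None,fx=4,fy=4,interpolation=cv2.INTER_CUBIC)
    for p in ps: cv2.circle(cr,tuple(int(v) for v in (p-o)*4+2),3,(255,0,255),-1)
    out.append(cr)
cv2.imwrite("pics/l3.png",cv2.hconcat(out))
```

```text
ramekin (np.float64(0.3612730329228888), np.float64(0.589), np.float64(0.17800000000000002))
scene [[362.7821 161.4217]
 [366.7946 180.5084]
 [368.0487 186.4739]
 [369.4313 193.0505]]
side [[269.0647 183.1802]
 [296.3221 185.3313]
 [304.3858 185.9677]
 [313.0407 186.6507]]
```

View pics/l3.png

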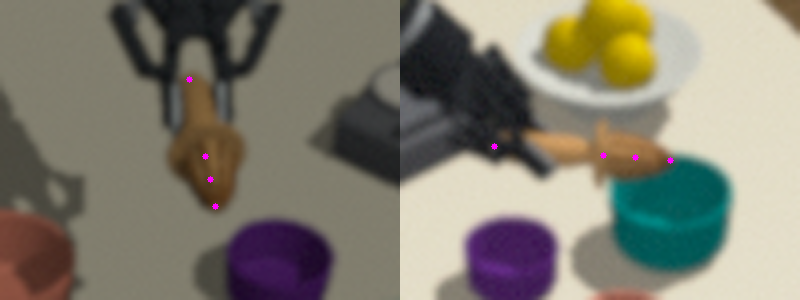

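The overlay fits: the reamer's head and tip lie on the predicted axis and it is level within a few degrees. The head middle is at about (0.598, 0.176, 0.228), with the ramekin at about (0.595, 0.177). I let it settle and hand in.

```bash
python3 -m handwheel '0 0 0 0 0 0 0;0 0 0 0 0 0 0;0 0 0 0 0 0 0;0 0 0 0 0 0 0;0 0 0 0 0 0 0;0 0 0 0 0 0 0' 80 && python3 -c "
from plant import *
s=get_state();print(abs(s['dq']).max());print(job_done())"
```

```text
time: 12.47
ee_pos: [0.5368, 0.2202, 0.2258]
tcp_rot: [0.279, 0.88, -0.116, 0.366]
ft_force: [-0.4, 0.0, -1.1]
gripper_width: 0.0258
gripper_force: 79.0
0.0012943517830380324
the job is handed in; nothing more can be done
None
```

The reamer is out of the stand and held still, level to within a few degrees by camera estimate, about 23 cm up with its head within about 1 cm of the coral ramekin's centre; the job was handed in at 12.5 s, and no verdict came back.

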